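Unstack the culture vessels into their stage adapters

TASK

Unload the two stacks of culture vessels from the blue tray, one vessel at a time from the top, and set each gently in the stage adapter made for it, lying flat inside the pocket: the large dish in the large round pocket, the small dish in the small round one, the four-well plate in the square one and the chamber slide in the oblong one. Keep every vessel level, and leave the oil bottle and the objective standing where they are.

Things in the scene. Friction and masses are not known exactly. Their poses are not given: they have to be found in the camera images.
- dish_large: Large round culture dish with a pale blue lid, 60 mm diameter, 16 mm high; the 60 mm lid skirt starts 6 mm above the underside, the foot below it is 55 mm wide. About 45 g. Origin: centre of its underside, z up; lid fixed on. Starts on the blue tray (floor 3 mm, lip 5 mm high), as the lower vessel of a stack, on the tray floor.
- plate_square: Square white four-well plate with four grey well circles on its lid, 60 x 60 mm, 16 mm high (the lowest 6 mm is 57 mm square). About 50 g. Origin: centre of its underside, z up; lid fixed on. x and y run along its sides. Starts on the blue tray (floor 3 mm, lip 5 mm high), as the lower vessel of a stack, on the tray floor.
- dish_small: Small round culture dish with an orange lid, 35 mm diameter, 14 mm high; the lid skirt starts 6 mm above the underside, the foot below it is 30 mm wide. About 20 g. Origin: centre of its underside, z up; lid fixed on. Starts on the blue tray (floor 3 mm, lip 5 mm high), on the flat lid of the large dish or the square plate (underside about 19 mm above the table).
- chamber_slide: Chamber slide: glass 76 (x) x 26 x 1.5 mm, green end at -x and a block of eight wells 25 mm wide from x = -19 to +38 mm, top 14 mm above the underside: grip it across y at the origin. 25 g. Origin: centre of its underside, z up; lid fixed on. Starts on the blue tray (floor 3 mm, lip 5 mm high), on the flat lid of the large dish or the square plate (underside about 19 mm above the table).
- adapter_large_round: Silver stage adapter plate, 128 x 85.5 x 8 mm, flat on the table, with a large round pocket, 76 mm diameter, for the large dish; dark round window 48 mm in its floor. Origin: centre of its underside, below the pocket's centre; x along the 128 mm, z up. Pocket floor 5 mm, rim 8 mm above the underside. Does not move.
- adapter_small_round: Silver stage adapter plate, 128 x 85.5 x 8 mm, flat on the table, with a small round pocket, 51 mm diameter, for the small dish; dark round window 25 mm in its floor. Origin: centre of its underside, below the pocket's centre; x along the 128 mm, z up. Pocket floor 5 mm, rim 8 mm above the underside. Does not move.
- adapter_square: Silver stage adapter plate, 128 x 85.5 x 8 mm, flat on the table, with a square pocket, 76 x 76 mm, for the square plate; dark square window 48 mm in its floor. Origin: centre of its underside, below the pocket's centre; x along the 128 mm, z up. Pocket floor 5 mm, rim 8 mm above the underside. Does not move.
- adapter_oblong: Silver stage adapter plate, 128 x 85.5 x 8 mm, flat on the table, with an oblong pocket, 92 mm along x and 42 mm along y, for the chamber slide (either way round); dark oblong window in its floor. Origin: centre of its underside, below the pocket's centre; x along the 128 mm, z up. Pocket floor 5 mm, rim 8 mm above the underside. Does not move.
- oil_bottle: Bystander: small amber bottle of immersion oil with yellow label and black cap, 25 mm diameter, 55 mm tall, standing loose on the table. Origin at the centre of its underside.
- objective: Bystander: steel microscope objective with a green ring, 32 mm diameter at its foot, 50 mm tall, standing loose on the table with its narrow nose up. Origin at the centre of its underside.

How it is judged:
By the outcome, as a careful person would: the job done as asked, in the order asked, and still so for the second after the job is handed in, with the robot touching nothing.
It also fails if it takes over 102 s, if anything falls off the work surface, if the arm or the gripper's body presses on something with over 40 N, if the wrist force passes 120 N, or if a joint passes its speed limit or range.

ROBOT

A 7-joint arm with a two-finger parallel gripper is mounted at the origin on the work surface. World frame = base frame: x ahead of the robot, y to its left, z up, the work surface at z = 0. Lengths are in m, angles in rad, forces in N, time in s.
With the tool pointing down it reaches from about 0.4 to 0.9 m from the base axis. Payload 5.6 kg.
Tool frame: the origin (TCP) lies midway between the tips of the shut fingers; the grasp point (between the pads) lies 19 mm behind it; z points along the fingers, y is the line along which they close (so a half turn about z gives the same grasp; the last joint's range is limited). The gripper opens to 92 mm and grips with 3 to 60 N. Pads are 20 mm wide; open, the fingers measure 128 mm over their backs; the gripper's body (75 mm by 189 mm) begins 69 mm behind the grasp point.
Start: joints at [1.283, 0.468, -0.012, 1.603, 0.006, 1.071, -0.056], TCP at [0.157, -0.631, 0.215] pointing down, gripper open.
Joint ranges: [-2.53, 2.53], [-0.31, 2.02], [-1.57, 1.55], [0.28, 2.44], [-1.29, 4.43], [0.15, 1.84], [-2.92, 2.92]. Speed limits (rad/s): [2.57, 2.57, 3.14, 3.14, 3.14, 3.14, 3.14].

INTERFACE

Orientations are given as a 3x3 rotation matrix whose columns are the frame's x, y, z axes.
In Python, from station import env, effector, solver, viewer, workorder, search_frame, tip_of gives the robot as it stands. Calls block until the motion is done:
- env.reach(position, orientation): joint-space move of the TCP to a pose.
- env.movel(position, frame=None, rate=0.15): straight line of the TCP; frame=None keeps the orientation; rate is the mean speed in m/s.
- env.goto_joints(angles): joint-space move.
- effector.release() and effector.grasp(squeeze=None): open the fingers fully, or close them until they stop; squeeze is the grip in N (None keeps the last).
- env.pause(seconds).
- solver.inverse_kinematics(position, orientation): joint angles nearest the present ones, or None.
- env.sense(): the state.
- viewer.read_camera(name): name is "side" or "top" or "wrist"; returns (picture, depth): 480x640x3 uint8, red, green, blue; 480x640 float32, m along the optical axis (not along the pixel's ray), 0 where there is no reading.
- viewer.camera_info(name): a dict with "intrinsics" (3x3 intrinsics, pixels), "eye" and "rotation" of the camera in the world; the wrist camera has in their place "T_tool_cam" (4x4, takes a point from camera to tool coordinates, whose origin is the TCP and whose axes are the flange's). Camera axes: x right, y up, looking along -z (the intrinsics and any distortion apply to the point x, -y, -z); pixel columns grow to the right and rows downward; lengths in m; the calibration is good to about 2 mm. The wrist camera is an equidistant fisheye: a pixel r from the principal point sees the ray r / f radians off the axis. A picture is of the moment at which its call begins: read the wrist's pose just before it. camera_info takes no time and is no camera call.
A pose or a line that the arm cannot do raises env.PlanningError and nothing moves.
- workorder.finish_job(): hands the job in; it is judged then, once.
Trained networks look in the newest picture that a camera, given by its name, has taken for a name from the list of things; names that differ only in an ending like _2 or _b are one class to them, and where a whole thing is asked for, a point or a joint stands for the part that bears it (a point fixed in the world has none). Each returns a list of dicts, best first, with "score" (0 to 1); they miss things now and then, are a little off and sometimes report something else, mostly with a low value. They report only what shows in the picture. A call takes as long as a camera call.
- search_frame(camera, name): "at" ([x, y, z] in m, in world coordinates, good to about 4 mm: the middle of the surface that is visible of it).
- tip_of(camera, name): "at" ([x, y, z] in m, in world coordinates, good to about 4 mm: a listed point, or the origin of a listed thing).
The state is a dict: "t": time; "joint_positions": joint angles; "joint_velocities": joint speeds; "tau": joint torques, N m; "ee_pos": TCP position; "tcp_rot": TCP orientation; "wrist_force": force on the tool from outside, world axes, zero at the start; "moment": the same for the moment, N m; "gripper_width": finger opening in m; "grasp_force": force on a finger pad.
Only numpy, scipy, OpenCV 4.12 (cv2) and the standard library are available. Lean on these libraries where they do the work, as an engineer would, in place of code of your own. Each camera call takes 0.05 s, during which the arm holds its last target. There are 200 camera calls.

## Working session

There is one attempt and no reset: what is moved stays moved. The work goes in short steps, each a Python script; the robot and the scene stay as the last script left them, time stands still between calls to the robot, and variables do not carry over. Pictures are saved under pics/ and viewed, at most 14 in all, crops included, and the job is handed in when it is done.

```bash
ls; mkdir -p pics
python3 - <<'E'
from station import env, effector, solver, viewer, workorder, search_frame, tip_of
import cv2, numpy as np
names="dish_large plate_square dish_small chamber_slide adapter_large_round adapter_small_round adapter_square adapter_oblong oil_bottle objective".split()
for c in ("top","side"):
    p,d=viewer.read_camera(c); cv2.imwrite(f"pics/{c}0.png",p[:,:,::-1]); np.save(f"pics/{c}0d.npy",d)
    i=viewer.camera_info(c); print(c,i)
    for n in names:
        for f in (search_frame,tip_of):
            print(n,f.__name__,[(np.round(r['at'],3).tolist(),round(r['score'],2)) for r in f(c,n)[:3]])
s=env.sense();print(s['t'],s['ee_pos'],s['tcp_rot'],s['gripper_width'])
E
```

```text
pics
top {'intrinsics': array([[499.45094202,   0.        , 320.27499829],
       [  0.        , 499.45094202, 234.47258333],
       [  0.        ,   0.        ,   1.        ]]), 'eye': array([ 0.49027081, -0.00909418,  0.92517319]), 'rotation': array([[-0.02421182,  0.99469393, -0.09998882],
       [-0.99970592, -0.02395391,  0.0037794 ],
       [ 0.00136423,  0.10005092,  0.99498138]])}
dish_large call [([0.449, -0.079, 0.023], 0.59)]
dish_large call [([0.442, -0.078, 0.01], 0.83)]
plate_square call [([0.458, 0.073, 0.018], 0.87), ([0.712, -0.308, 0.035], 0.38)]
plate_square call [([0.458, 0.073, 0.004], 0.76)]
dish_small call [([0.441, -0.073, 0.033], 0.7)]
dish_small call [([0.439, -0.074, 0.021], 0.56)]
chamber_slide call [([0.459, 0.072, 0.03], 0.97), ([0.643, 0.122, 0.007], 0.29)]
chamber_slide call [([0.456, 0.071, 0.019], 0.9)]
adapter_large_round call [([0.474, 0.282, 0.012], 0.7), ([0.468, -0.282, 0.012], 0.16)]
adapter_large_round call [([0.474, 0.282, 0.004], 0.9)]
adapter_small_round call [([0.466, -0.282, 0.014], 0.85), ([0.458, 0.068, 0.02], 0.55)]
adapter_small_round
[... 1678 characters left out ...]
er_small_round call [([0.47, -0.289, -0.002], 0.96)]
adapter_square call [([0.644, -0.127, 0.006], 0.84)]
adapter_square call [([0.645, -0.128, -0.004], 0.57)]
adapter_oblong call [([0.642, 0.13, 0.007], 0.74)]
adapter_oblong call [([0.646, 0.126, -0.0], 0.9)]
oil_bottle call [([0.654, -0.001, 0.03], 0.91)]
oil_bottle call [([0.657, -0.006, 0.001], 0.91), ([0.472, 0.282, 0.002], 0.48)]
objective call [([0.711, -0.307, 0.027], 0.85)]
objective call [([0.714, -0.319, -0.003], 0.83)]
2.1 [ 0.15749809 -0.63063425  0.21460208] [[ 9.70210348e-01  2.42264071e-01  6.60118403e-07]
 [ 2.42264071e-01 -9.70210348e-01 -2.24112204e-05]
 [-4.78897980e-06  2.19035210e-05 -1.00000000e+00]] 0.0916921163550347
```

View pics/top0.png

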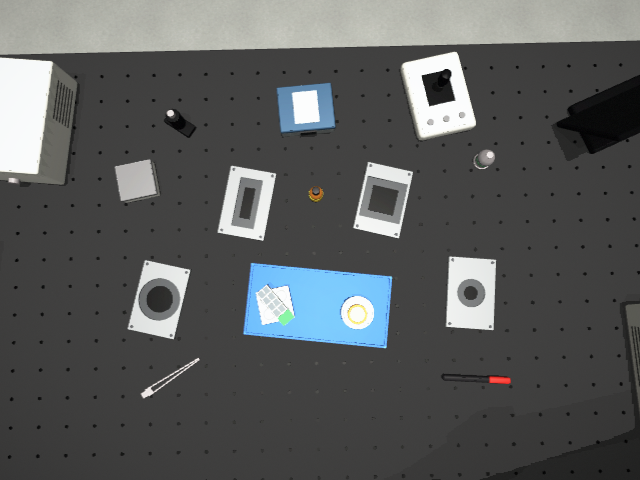

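View pics/side0.png

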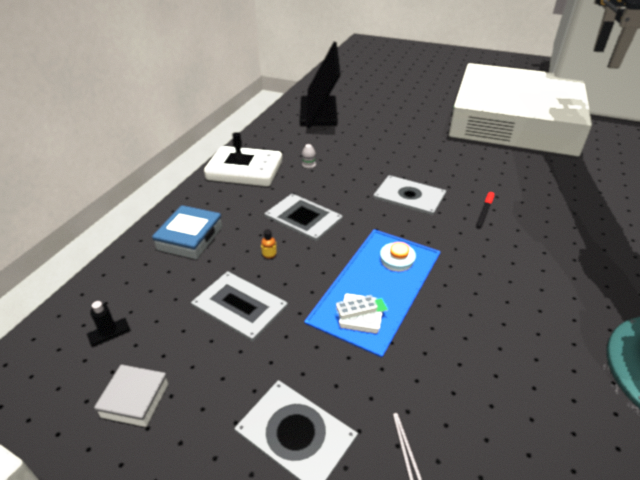

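Top view: the slide lies on the square plate near (275,303), with its green end at lower right. The small dish sits on the large dish near (357,312). The square adapter is at (383,200), oblong (247,203), large round (159,299), small round (471,293), the bottle at (316,194) and the objective at (486,159). The side view agrees. Next I'll measure centres, yaws and heights from the depth of both cameras.

```bash
cat > meas.py <<'E'
import numpy as np, cv2
from station import viewer
def cloud(cam, d):
    i=viewer.camera_info(cam); K=i['intrinsics']; v,u=np.mgrid[:480,:640]
    P=np.stack([(u-K[0,2])/K[0,0]*d,-(v-K[1,2])/K[1,1]*d,-d],-1)
    W=P@np.array(i['rotation']).T+i['eye']; W[d<=0]=np.nan
    return W
def region(W,mask,c,r):
    with np.errstate(all='ignore'): m=mask&(np.hypot(W[...,0]-c[0],W[...,1]-c[1])<r)
    n,l,s,_=cv2.connectedComponentsWithStats(m.astype(np.uint8))
    if n<2: return None
    return l==1+np.argmax(s[1:,4])
def rect(P):
    (c,wh,a)=cv2.minAreaRect(P[:,:2].astype(np.float32)*1000)
    if wh[0]<wh[1]: a+=90; wh=wh[::-1]
    return np.round(c,1),np.round(wh,1),round((a+90)%180-90,1)   # yaw of long side, deg
E
python3 - <<'E'
from meas import *
ad=dict(large=(.472,.282),small=(.470,-.285),square=(.645,-.133),oblong=(.644,.123))
for c in("top","side"):
    im=cv2.imread(f"pics/{c}0.png"); W=cloud(c,np.load(f"pics/{c}0d.npy"))
    h=cv2.cvtColor(im,cv2.COLOR_BGR2HSV).astype(int); H,S,V=h[...,0],h[...,1],h[...,2]; z=W[...,2]
    rep=lambda n,m:print(c,n,*( (rect(W[m]),'mean',np.round(np.nanmean(W[m],0)*1000,1),'zmed',round(1000*np.nanmedian(z[m]),1),m.sum()) if m is not None else ['none']))
    print('table z', np.nanmedian(z[(np.hypot(W[...,0]-.55,W[...,1]-.2)<.05)]))
    for k,p in ad.items():
        rep('plate '+k,region(W,(S<60)&(V>150),p,.09))
        rep('window '+k,region(W,(V<45),p,.04))
        rep('pocket '+k,region(W,(V<150),p,.05))
    rep('orange',region(W,(H>8)&(H<28)&(S>60)&(V>150),(.44,-.075),.05))
    rep('dishes',region(W,~((H>95)&(H<125)&(S>120))&(z>.008),(.44,-.075),.05))
    rep('dishes top',region(W,(z>.026),(.44,-.075),.05))
    rep('slide top',region(W,(z>.027)&~((H>45)&(H<85)&(S>90)),(.458,.072),.06))
    rep('green',region(W,(H>45)&(H<85)&(S>90),(.458,.072),.06))
    rep('plateslide',region(W,~((H>95)&(H<125)&(S>120))&(z>.008),(.458,.072),.06))
im=cv2.imread("pics/top0.png"); a=im[265:345,240:400]
b=cv2.imread("pics/side0.png")[230:350,300:460]
cv2.imwrite("pics/crop.png",np.vstack([cv2.resize(a,(480,240),interpolation=2),cv2.resize(b,(480,360),interpolation=2)]))
E
```

```text
table z 0.00015621471804033726
top plate large (array([471. , 284.2]), array([129.2,  86.5]), -13.5) mean [471.  283.7   8.2] zmed 8.2 1933
top window large (array([472.3, 293. ]), array([42.2, 28.7]), 1.4) mean [472.7 293.4   5.8] zmed 5.7 266
top pocket large (array([472. , 285.4]), array([75.1, 74. ]), 6.4) mean [471.6 285.4   5.6] zmed 5.6 1355
top plate small (array([ 469.2, -284.9]), array([128.8,  87. ]), -5.3) mean [ 468.7 -284.4    8. ] zmed 8.0 2706
top window small none
top pocket small (array([ 469.4, -285.9]), array([49.5, 49.3]), -3.5) mean [ 469.3 -285.8    5.2] zmed 5.2 601
top plate square (array([ 646.2, -130.9]), array([130.8,  85.9]), -14.2) mean [ 644.2 -130.3    7.8] zmed 7.9 1515
top window square none
top pocket square (array([ 646.1, -131.4]), array([75.9, 75.7]), -14.8) mean [ 645.9 -131.2    5.3] zmed 5.4 1589
top plate oblong (array([645.9, 123.9]), array([128.3,  88.8]), -11.6) mean [644.7 122.8   7.8] zmed 8.0 2079
top window oblong none
top pocket oblong (array([646.1, 123.3]), array([91.8, 41. ]), -11.4) mean [645.9 123.4   5.3] zmed 5.2 1050
top orang
[... 1898 characters left out ...]
2, 120.1]), array([91.1, 41.4]), -12.3) mean [645.8 120.4   5.7] zmed 5.7 1022
side orange (array([436.3, -68. ]), array([31.2, 23.2]), 8.5) mean [435.  -62.7  31.2] zmed 32.0 102
side dishes (array([439.8, -71.8]), array([59.8, 55.5]), 3.8) mean [438.  -66.   23.5] zmed 20.2 746
side dishes top (array([437.2, -73.5]), array([35. , 33.4]), -87.6) mean [437.1 -71.2  32.8] zmed 33.4 263
side slide top (array([464. ,  77.2]), array([57.2, 27.4]), 39.4) mean [463.3  79.3  33.1] zmed 33.5 567
side green (array([431.8,  51.3]), array([24.2, 15.2]), -64.9) mean [432.2  52.3  21.2] zmed 21.2 99
side plateslide (array([456.5,  73. ]), array([77.6, 62.9]), 11.4) mean [455.   81.1  24.8] zmed 21.6 1417
```

View pics/crop.png

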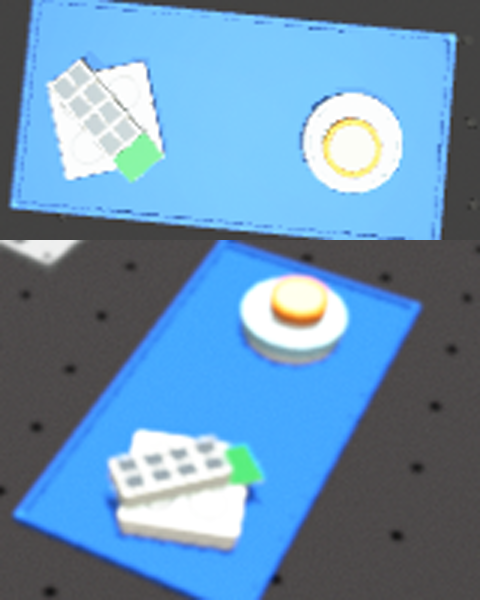

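The views agree, and the tops are where they should be: upper vessels 33.3 mm and adapter rims 8 mm. The crop shows the slide diagonal on the plate with its green end towards the robot, and the orange dish slightly off centre on the large lid. Moving the slide first.

```bash
cat > ops.py <<'E'
import numpy as np
from station import env, effector, solver
TIP=.005                         # fingertip height above a vessel's underside
def down(deg):
    c,s=np.cos(np.radians(deg)),np.sin(np.radians(deg))
    return np.array([[c,s,0],[s,-c,0],[0,0,-1.]])
def nearest(deg):                # same grasp (half turn), nearest the present tool yaw
    R=env.sense()['tcp_rot']; y=np.degrees(np.arctan2(R[1,0],R[0,0]))
    return y+(deg-y+90)%180-90
def stat(m):
    s=env.sense(); print(m,'t',round(s['t'],1),'w',round(s['gripper_width']*1e3,1),'gf',round(s['grasp_force'],1),'F',np.round(s['wrist_force'],1),'tcp',np.round(s['ee_pos'],4),'q7',round(s['joint_positions'][6],2)); return s
def pick(x,y,under,deg,squeeze=12,hop=.06):
    R=down(nearest(deg)); z=under+TIP
    env.reach([x,y,z+hop],R); env.movel([x,y,z+.012],rate=.12); env.movel([x,y,z],rate=.04)
    effector.grasp(squeeze=squeeze); stat('grasped')
    env.movel([x,y,z+.02],rate=.05); env.movel([x,y,.1],rate=.15)
    return stat('lifted')
def place(x,y,floor,turn=0):     # turn: degrees about world z
    R0=env.sense()['tcp_rot']; a=np.degrees(np.arctan2(R0[1,0],R0[0,0]))
    R=down(a+turn); z=floor+TIP
    env.movel([x,y,.1],R,rate=.22); env.movel([x,y,z+.012],rate=.12); env.movel([x,y,z+.0015],rate=.03)
    f0=env.sense()['wrist_force'][2]
    for k in range(1,9):
        env.movel([x,y,z+.0015-.0003*k],rate=.01)
        if env.sense()['wrist_force'][2]-f0>.6: break
    stat(f'down {k}'); effector.release(); env.movel([x,y,z+.03],rate=.06); env.movel([x,y,.1],rate=.2)
    stat('placed')
E
python3 - <<'E'
from ops import *
p=env.sense()['ee_pos']; env.movel([p[0],p[1],.27],rate=.2)
q=solver.inverse_kinematics([.4564,.0711,.1],down(39.2)); q2=solver.inverse_kinematics([.646,.123,.1],down(-11.7)); print(np.round(q,2),np.round(q2,2))
env.reach([.4564,.0711,.16],down(nearest(39.2)))
s=pick(.4564,.0711,.019,39.2)
if .022<s['gripper_width']<.029: place(.646,.123,.005,-11.7-39.2)
E
```

```text
[ 0.57  0.53 -0.97  2.1   0.61  0.82 -1.66] [ 0.12  0.68 -0.52  1.64  0.4   0.93 -2.32]
grasped t 7.7 w 24.5 gf 12.0 F [ 0.6 -0.   0.3] tcp [0.4564 0.0711 0.024 ] q7 -1.73
lifted t 8.7 w 24.5 gf 12.0 F [-0.  -0.5 -1.5] tcp [0.4562 0.0706 0.0997] q7 -1.59
down 1 t 11.3 w 24.5 gf 12.0 F [ 0.1 -0.1  0.5] tcp [0.6461 0.123  0.0113] q7 -2.4
placed t 13.5 w 91.8 gf 0.0 F [-0.2  0.7 -0.7] tcp [0.6461 0.1229 0.1003] q7 -2.35
```

```bash
python3 - <<'E'
s=open('ops.py').read()
s=s.replace("    f0=env.sense()['wrist_force'][2]\n","    fz=lambda:np.mean([(env.pause(.03),env.sense()['wrist_force'][2])[1] for _ in range(5)])\n    env.pause(.2); f0=fz()\n")
s=s.replace("if env.sense()['wrist_force'][2]-f0>.6: break","df=fz()-f0\n        if df>.5: break").replace("f'down {k}'","f'down {k} {df:.2f}'")
open('ops.py','w').write(s)
E
python3 - <<'E'
from ops import *
from meas import *
s=pick(.4376,-.0744,.019,nearest(0),hop=.09)
if .032<s['gripper_width']<.038: place(.4694,-.286,.005)
for c in("top","side"):
    p,d=viewer.read_camera(c); cv2.imwrite(f"pics/{c}1.png",p[:,:,::-1]); np.save(f"pics/{c}1d.npy",d)
    im=cv2.imread(f"pics/{c}1.png"); W=cloud(c,d)
    h=cv2.cvtColor(im,cv2.COLOR_BGR2HSV).astype(int); H,S,V=h[...,0],h[...,1],h[...,2]; z=W[...,2]
    rep=lambda n,m:print(c,n,*( (rect(W[m]),'mean',np.round(np.nanmean(W[m],0)*1000,1),'zmed',round(1000*np.nanmedian(z[m]),1),m.sum()) if m is not None else ['none']))
    rep('slide top',region(W,(z>.013),(.646,.123),.045))
    rep('green',region(W,(H>45)&(H<85)&(S>90),(.646,.123),.06))
    rep('plate',region(W,~((H>95)&(H<125)&(S>120))&(z>.008),(.458,.072),.06))
    rep('plate top',region(W,(z>.0155),(.458,.072),.06))
    rep('dish',region(W,~((H>95)&(H<125)&(S>120))&(z>.008),(.44,-.075),.05))
    rep('dish top',region(W,(z>.0155),(.44,-.075),.06))
E
```

```text
grasped t 16.7 w 34.3 gf 12.0 F [ 0.2 -0.1  1.2] tcp [ 0.4376 -0.0744  0.024 ] q7 -1.97
lifted t 17.8 w 34.7 gf 12.0 F [ 0.5 -0.2 -1.1] tcp [ 0.4373 -0.0747  0.0997] q7 -1.84
down 5 0.77 t 22.7 w 34.3 gf 12.0 F [0.6 0.5 0.4] tcp [ 0.4695 -0.286   0.01  ] q7 -1.54
placed t 24.7 w 91.7 gf 0.0 F [ 0.2 -0.8 -0.7] tcp [ 0.4693 -0.2862  0.1002] q7 -1.45
top slide top (array([654.6, 121.1]), array([56.7, 25.7]), -11.3) mean [654.3 120.8  19. ] zmed 19.1 435
top green (array([617.2, 129. ]), array([25.3, 17.5]), 77.3) mean [616.9 129.1   6.9] zmed 6.8 127
top plate (array([456.4,  72.1]), array([60.2, 59.9]), -78.9) mean [456.5  72.1  19.2] zmed 19.3 1115
top plate top (array([456.5,  72.1]), array([60.2, 59.8]), -78.9) mean [456.6  72.2  19.3] zmed 19.3 1096
top dish (array([439.8, -75.1]), array([57.6, 57.3]), 88.7) mean [439.7 -75.3  19.4] zmed 19.5 869
top dish top (array([439.9, -75.1]), array([57.6, 57.1]), 88.7) mean [439.7 -75.3  19.4] zmed 19.5 857
side slide top (array([655.4, 121.2]), array([58.7, 26.9]), -12.5) mean [653.3 123.3  18.8] zmed 19.2 498
side green (array([616.9, 127.4]), array([28.9, 17.7]), 76.7) mean [616.6 128.3   7. ] zmed 7.1 146
side plate (array([456.9,  72.2]), array([63., 60.]), -79.0) mean [455.7  76.7  18.9] zmed 19.4 1294
side plate top (array([457.,  72.]), array([62.5, 60. ]), -79.1) mean [456.2  74.6  19.5] zmed 19.6 1184
side dish (array([440.3, -75. ]), array([59.6, 59.5]), 58.0) mean [438.9 -71.   18.7] zmed 19.5 736
side dish top (array([440.2, -75.1]), array([59.5, 59.4]), -32.0) mean [439.3 -73.3  19.5] zmed 19.6 653
```

View pics/side1.png

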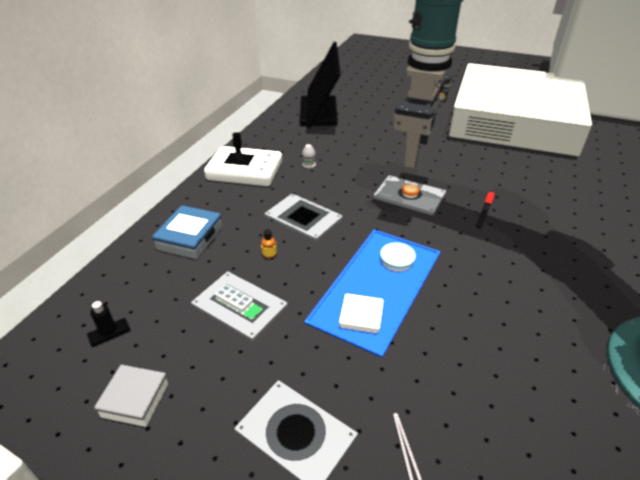

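The slide lies flat and centred in the oblong pocket, at (238,302) with its top at 19 mm. The orange dish is in the small pocket at (411,190), and the plate and large dish are now uncovered. Lower vessels next.

Run:
```python
from ops import *
from meas import *
R=env.sense()['tcp_rot']; y=np.degrees(np.arctan2(R[1,0],R[0,0])); g=min((nearest(11),nearest(101)),key=lambda a:abs(a-y)); print(y,g)
s=pick(.4566,.0721,.0033,g,hop=.09)
if .057<s['gripper_width']<.063:
    place(.646,-.1313,.005,-25.3)
    s=pick(.44,-.075,.0033,nearest(0),hop=.09)
    if .057<s['gripper_width']<.063: place(.4715,.284,.005)
```

```text
-0.03756707201302847 11.0
grasped t 28.0 w 59.8 gf 12.0 F [0.3 0.8 1. ] tcp [0.4567 0.0721 0.0084] q7 -2.18
lifted t 29.2 w 59.9 gf 12.0 F [ 0.4  0.3 -0.8] tcp [0.4562 0.0717 0.0995] q7 -2.02
down 4 1.38 t 33.9 w 59.7 gf 12.0 F [-0.  -0.6  1.4] tcp [ 0.6461 -0.1313  0.0105] q7 -2.05
placed t 35.7 w 91.9 gf 0.0 F [-1.3 -0.7 -0.3] tcp [ 0.646  -0.1315  0.1003] q7 -2.0
grasped t 38.4 w 59.0 gf 12.0 F [-0.7 -1.1  1. ] tcp [ 0.44   -0.0751  0.0084] q7 -2.02
lifted t 39.5 w 59.8 gf 12.0 F [-0.2  0.2 -0.8] tcp [ 0.4395 -0.0753  0.0995] q7 -1.85
down 4 1.70 t 44.6 w 59.6 gf 12.0 F [-0.  -0.4  1.6] tcp [0.4715 0.284  0.0104] q7 -2.69
placed t 46.4 w 91.9 gf 0.0 F [ 0.4  0.9 -0.2] tcp [0.4717 0.2837 0.1001] q7 -2.59
```

Run:
```python
from ops import *
from meas import *
env.movel([.45,.09,.25],rate=.25)
for c in("top","side"):
    p,d=viewer.read_camera(c); cv2.imwrite(f"pics/{c}2.png",p[:,:,::-1]); im=p; W=cloud(c,d); z=W[...,2]
    for n,q in dict(large=(.4715,.284),small=(.4694,-.286),square=(.646,-.1313),slide=(.646,.123)).items():
        m=region(W,(z>.0135)&(z<.03),q,.05)
        if m is None: print(c,n,None); continue
        A=np.c_[W[m][:,:2],np.ones(m.sum())]; t=z[m]; k=t>np.median(t)-.002
        print(c,n,rect(W[m]),'z',round(np.median(t)*1e3,1),'tilt deg',np.round(np.degrees(np.linalg.lstsq(A[k],t[k],rcond=None)[0][:2]),1))
print(env.sense()['t'])
```

```text
top large (array([491.2, 292.2]), array([49.2, 15.9]), -67.0) z 21.4 tilt deg [-0.1 -0.4]
top small (array([ 468.6, -285.4]), array([34.8, 32.4]), 88.6) z 19.2 tilt deg [0.3 1.2]
top square (array([ 645.6, -131. ]), array([60.9, 60.2]), -14.1) z 20.9 tilt deg [-0.   0.3]
top slide (array([654.4, 121.2]), array([57.2, 25.5]), -11.8) z 18.9 tilt deg [-0.4 -0.5]
side large (array([471.2, 284.2]), array([59.6, 59.3]), 88.5) z 21.7 tilt deg [ 0.  -0.1]
side small (array([ 469.5, -284.3]), array([35.2, 33.6]), -66.9) z 19.1 tilt deg [0.  0.4]
side square (array([ 646.2, -130.8]), array([62.2, 62.1]), 75.2) z 21.2 tilt deg [-0.  -0.1]
side slide (array([654.8, 121.2]), array([58.1, 26.8]), -11.5) z 19.3 tilt deg [0.3 0.9]
47.6083
```

View pics/top2.png

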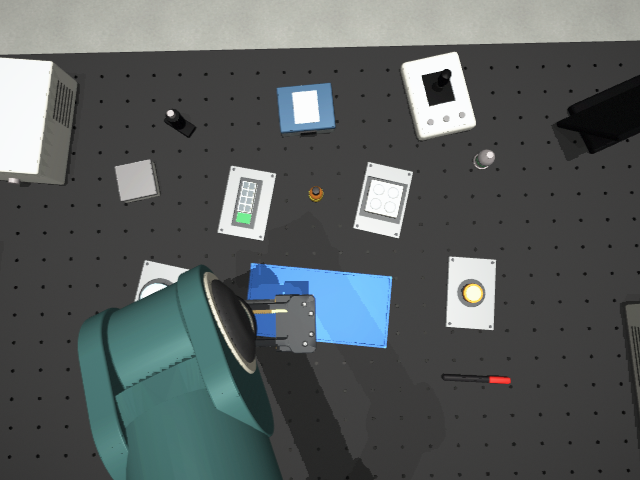

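View pics/side2.png

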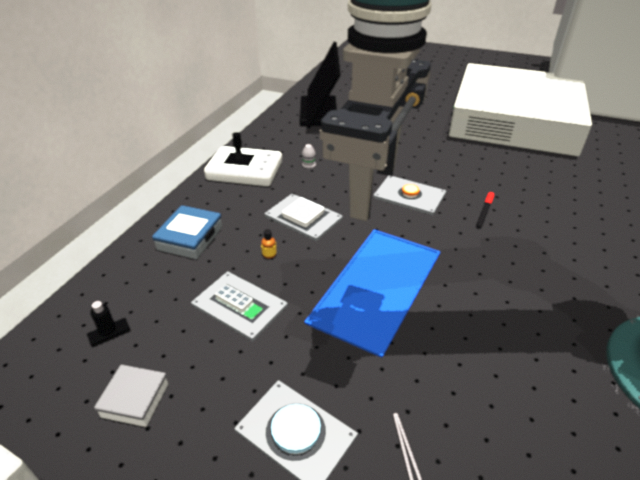

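All four vessels lie flat and centred in their pockets: large dish at side-view (296,429), plate at top-view (383,199), slide at (246,203) and small dish at (472,293). Their tops are at 19 and 21 mm as expected, the tray is empty, and the bottle (316,194) and objective (486,159) haven't moved.

```bash
python3 -c "
from station import workorder; print(workorder.finish_job())"
```

```text
the job is handed in; nothing more can be done
None
```

All four vessels were unloaded from the top down and now lie flat in their matching adapters, the bottle and objective were not disturbed, and the job was handed in at about 48 s of the 102 s allowed; the chamber slide was let go roughly 1 mm above its pocket floor.

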